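# Hold the toaster lever down at its third notch

### The job

The toaster in front of you is unplugged, so its bread lever does not latch and springs back up when let go. Feel for the lever from above with the fingers, press it slowly down past the first two notches into the third (level with the widest rib) and no further, and keep holding it there so that I can look at the lowered carriage: the program finishes while the fingers are still holding the lever down. Do not slam the lever or let it snap back up, do not shove or tip the toaster, and leave the mug, the kitchen timer and the lemon alone.

Things in the scene. Friction and masses are not known exactly. Their poses are not given: they have to be found in the camera images.
- toaster: The black two-slot toaster on the worktop before the robot, loose on four feet, 2.0 to 2.9 kg; housing 174 mm wide (own x -203 to -29 mm), 272 mm long (own y -124 to 148 mm), 190 mm high. Origin on the worktop beside the housing, on the side of the decorative flex; z up. Its own -y end, which carries the lever, faces roughly towards the robot.
- lever_top (a point): Middle of the top of the lever's thumb piece, which stands out 24 mm from the toaster's -y end: 40 mm wide (along x), 13 mm thick; this point is 12 mm from the end face, 156 mm above the worktop while up, and goes straight down with the lever. The toaster's top is 34 mm above it: lean the gripper back to the robot by some 20 degrees, fingers forwards and down. Axes as the toaster's.
- toaster_lever (a joint): Lever travel straight down, m: 0 up (sprung), notches at 0.012, 0.024, 0.036 (third), ridges halfway between, felt as a rise, then a fall of the force; a notch at 0.048 and the stop at 0.062 are too far. The spring pushes up with 8 N at 0, 10 N at the third notch; notches add or take about 4 N (peak about 14 N). It never stays down by itself.
- mug: White mug with dark dots, 91 mm high, bystander; origin at the centre of its underside, z up.
- timer: Round white kitchen timer with a red dial, 64 mm across, 43 mm high, bystander; origin at its underside, z up.
- lemon: Yellow lemon, 72 x 57 x 58 mm, bystander; origin at its underside.
- third_rib (a point): The widest (14 mm) and lowest of four small raised metal ribs on the toaster's end face, on the robot's left of the lever (own -x), 12 mm apart; from the top they mark rest, first, second and third notch. When the lever is in a notch the middle of its thumb piece (6.5 mm under its top) is level with that rib.

How it is judged:
On the way, in this order (a step that is already met when the one before it is completed fails the run):
1. the fingers press the lever over the ridge into its first notch (value of joint toaster_lever between 0.008 and 0.016 m and contact force between the fingers and toaster above 2 N), for 0.02 s.
2. then into its second notch (value of joint toaster_lever between 0.02 and 0.028 m and contact force between the fingers and toaster above 2 N), for 0.02 s.
At the end, for the whole second after the job is handed in: The lever stands still in its third notch (36 mm down, within 4 mm) and the fingers are still pressing on it with more than 3 N; the toaster stands flat and within 30 mm of where it was (value of joint toaster_lever between 0.032 and 0.04 m and velocity of joint toaster_lever between -0.02 and 0.02 m/s and contact force between the fingers and toaster above 3 N and angle between toaster's own z axis and vertical below 0.05 rad and distance of toaster from where it was at the start of the episode below 0.03 m); the arm keeps its last pose, push and grip.
It fails at once if the lever was pushed past the third notch (value of joint toaster_lever above 0.043 m).
It fails at once if the lever was slammed down faster than 0.25 m/s (velocity of joint toaster_lever above 0.25 m/s).
It fails at once if the lever snapped back up faster than 0.25 m/s (velocity of joint toaster_lever below -0.25 m/s).
It fails at once if the toaster was shoved more than 30 mm or tipped (distance of toaster from where it was at the start of the episode above 0.03 m or angle between toaster's own z axis and vertical above 0.15 rad).
It fails at once if a bystander was moved more than 30 mm (distance of any of mug, timer, lemon from where it was at the start of the episode above 0.03 m).
It also fails if it takes over 29 s, if anything falls off the work surface, if the arm or the gripper's body presses on something with over 40 N, if the wrist force passes 120 N, or if a joint passes its speed limit or range.

### The arm

A 7-joint arm with a two-finger parallel gripper is mounted at the origin on a cart in front of the work surface, level with it; the furniture and walls round the work are solid. World frame = base frame: x ahead of the robot, y to its left, z up, the work surface at z = 0. Lengths are in m, angles in rad, forces in N, time in s.
With the tool pointing down it reaches from about 0.425 to 0.875 m from the base axis. Payload 4.7 kg.
Tool frame: the origin (TCP) lies between the finger pads; the fingertips stand 14 mm ahead of it and the grasp point (between the pads) lies 5 mm behind it; z points along the fingers, y is the line along which they close (so a half turn about z gives the same grasp; the last joint's range is limited). The gripper opens to 87 mm and grips with 3 to 60 N. Pads are 19 mm wide; open, the fingers measure 117 mm over their backs; the gripper's body (75 mm by 190 mm) begins 51 mm behind the grasp point.
Start: joints at [-1.17, 0.321, -0.07, 1.45, 0.023, 1.371, -0.057], TCP at [0.245, 0.602, 0.237] pointing down, gripper open.
Joint ranges: [-2.86, 2.86], [-0.3, 2.09], [-1.38, 1.24], [0.06, 2.45], [-1.56, 4.7], [0.09, 2.05], [-2.69, 2.69]. Speed limits (rad/s): [2.57, 2.57, 3.14, 3.14, 3.14, 3.14, 3.14].

### API

Orientations are given as a rotation vector (axis times angle).
In Python, from bench import ctrl gives the robot as it stands.
- The arm moves only by the tool step_arm, never from a script. Its argument "commands" is a list of rows, each an object with "travel": the shift along the tool's x, y, z in m, a list of three; "turn": the turn, a rotation vector about the tool's x, y, z in degrees, a list of three. A call has 1 to 5 rows; each row is the pose to reach, as a shift and turn from the pose commanded when the call began, along the tool's axes at that moment; what a row does not reach only later rows make up. A row lasts 1/10 s, in which the tool goes at most 50 mm and 8.59 degrees, less where a joint would pass 70% of its speed; a pose out of reach is approached as far as the arm can. A call with a gripper value outside its range is refused whole. "gripper" is the opening, from 0 (shut) to 1 (fully open), set as the call begins (left out, the last holds). The fingers move at their own pace and stop on an object; "force" is the grip in N (left out, the last holds). Time passes only in rows, so rows that repeat a pose let the fingers close. It gives the time, the measured TCP pose, the force, the opening and the grip force at its end, in the units of the state.
- ctrl.get_state(): the state, without advancing time (a new reading comes with each control period).
- ctrl.get_image(name): name is "scene" or "top" or "wrist"; returns the picture (420x560x3 uint8, red, green, blue); there is no depth.
- ctrl.camera_model(name): a dict with "fx", "fy", "cx", "cy" (pixels), "R" (3x3) and "t" (3): a world point X has camera coordinates R X + t; the wrist camera has in their place "T_tool_cam" (4x4, takes a point from camera to tool coordinates, whose origin is the TCP and whose axes are the flange's). Camera axes: x right, y down, z forward; pixel columns grow to the right and rows downward; lengths in m; the calibration is good to about 2 mm. A picture is of the moment at which its call begins: read the wrist's pose just before it. camera_model takes no time and is no camera call.
- ctrl.close_job(): hands the job in; it is judged then, once.
The state is a dict: "time": time; "joint_positions": joint angles; "qd": joint speeds; "joint_torque": joint torques, N m; "position": TCP position; "tool_rot": TCP orientation; "ft_force": force on the tool from outside, world axes, zero at the start; "torque": the same for the moment, N m; "grip_width": opening from 0.0 (shut) to 1.0 (fully open); "grip_force": force on a finger pad.
Only numpy, scipy, OpenCV 4.12 (cv2) and the standard library are available. Lean on these libraries where they do the work, as an engineer would, in place of code of your own. Each camera call takes 0.05 s, during which the arm holds its last target. There are 200 camera calls.

## Working session

There is one attempt and no reset: what is moved stays moved. The work goes in short steps, Python scripts to look and compute and a tool call to move; the robot and the scene stay as the last step left them, time stands still between calls to the robot, and variables do not carry over. Pictures are saved under pics/ and viewed, at most 10 in all, crops included, and the job is handed in when it is done.

Besides the shell and the picture viewer there is one more tool, called after "Emit:" in YAML: its name, and indented under it one key for each argument. step_arm: Moves the arm, as the interface text tells. Its arguments: {"type":"object","properties":{"commands":{"type":"array"},"gripper":{"type":"number"},"force":{"type":"number"}},"required":["commands"]}

```bash
mkdir -p pics; python3 - <<'E'
from bench import ctrl
import cv2
s=ctrl.get_state(); print(s['time'],s['position'],s['tool_rot'],s['ft_force'])
for n in("scene","top"):
    cv2.imwrite(f"pics/{n}0.png",ctrl.get_image(n)[:,:,::-1])
    m=ctrl.camera_model(n); print(n,m)
print(ctrl.camera_model("wrist"))
E
```

```text
0.0 [0.24503595 0.60146105 0.23543902] [-6.03703278e-01 -3.08275919e+00  3.06130785e-03] [-0.11834464  0.46771118 -0.52921604]
scene {'fx': 507.7755699261795, 'fy': 507.7755699261795, 'cx': 281.777397328611, 'cy': 204.10345332929262, 'R': array([[ 0.63041908, -0.77623844,  0.00506589],
       [-0.55860974, -0.45818492, -0.69139116],
       [ 0.53900551,  0.43303633, -0.72246287]]), 't': array([-0.2885401 ,  0.45165987,  1.21563139])}
top {'fx': 509.89474571954133, 'fy': 509.89474571954133, 'cx': 277.51112392833517, 'cy': 206.0605818999431, 'R': array([[-0.00792375, -0.99978136, -0.01935085],
       [-0.99693314,  0.00940489, -0.07769076],
       [ 0.07785577,  0.0186759 , -0.99678969]]), 't': array([0.10530507, 0.571988  , 1.55059316])}
{'fx': 371.8141984775776, 'fy': 371.8141984775776, 'cx': 279.09335351506235, 'cy': 211.13832500843316, 'T_tool_cam': array([[-3.55300842e-04, -9.52929077e-01, -3.03193086e-01,
         8.31626926e-02],
       [ 9.99998741e-01,  1.30386037e-04, -1.58166219e-03,
        -1.43496657e-03],
       [ 1.54674404e-03, -3.03193266e-01,  9.52927831e-01,
        -1.49519276e-01],
       [ 0.00000000e+00,  0.00000000e+00,  0.00000000e+00,
         1.00000000e+00]])}
```

View pics/scene0.png

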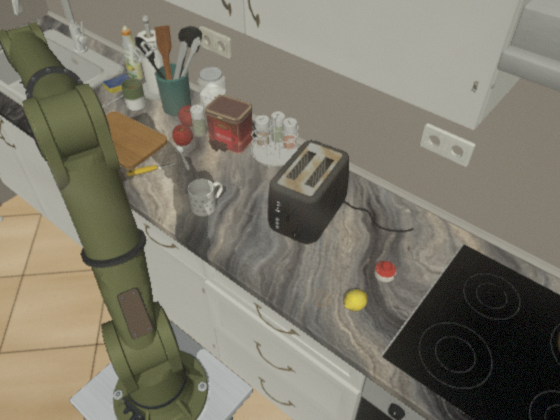

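View pics/top0.png

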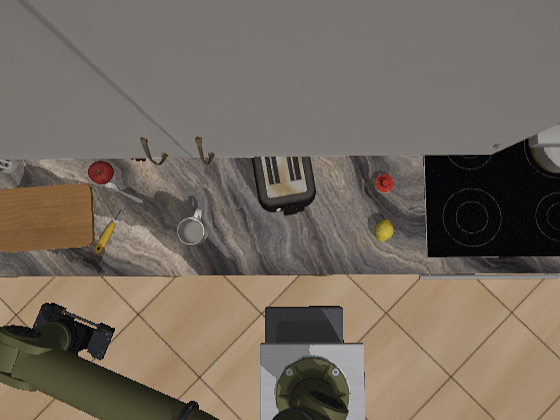

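The toaster's lever end faces the robot: lever near (291,210) in "top", and (278,215) in "scene". The mug, timer and lemon are well to the sides. Next I'll enlarge both.

```bash
python3 - <<'E'
import cv2,numpy as np
a=cv2.imread("pics/scene0.png")[130:250,255:355]; b=cv2.imread("pics/top0.png")[140:230,240:330]
a=cv2.resize(a,None,fx=5,fy=5,interpolation=2)[:600,:400]
a=cv2.resize(cv2.imread("pics/scene0.png")[140:250,260:340],(400,550),interpolation=2)
b=cv2.resize(cv2.imread("pics/top0.png")[145:225,245:325],(400,400),interpolation=2)
c=np.zeros((550,800,3),np.uint8);c[:,:400]=a;c[:400,400:]=b
cv2.imwrite("pics/crop0.png",c)
E
```

```text
(no output)
```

View pics/crop0.png

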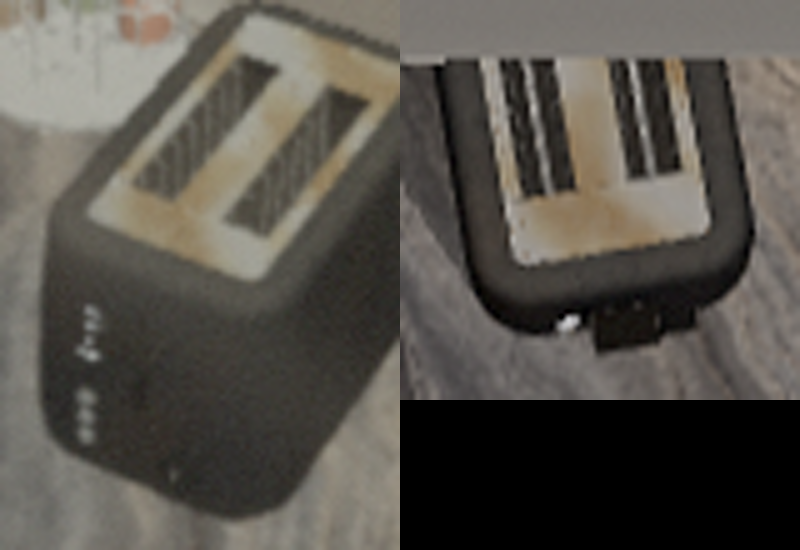

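```bash
cat > h.py <<'E'
from bench import ctrl
import numpy as np, cv2
from scipy.spatial.transform import Rotation as R
def ray(m,uv,z):
    m=ctrl.camera_model(m); d=m['R'].T@[(uv[0]-m['cx'])/m['fx'],(uv[1]-m['cy'])/m['fy'],1]; c=-m['R'].T@m['t']
    return c+d*(z-c[2])/d[2]
def target(tip,yaw,tilt):
    "tool x to robot, z fwd/down leaning; yaw,tilt deg -> TCP pos, R"
    f=np.array([np.cos(np.radians(yaw)),np.sin(np.radians(yaw)),0]);t=np.radians(tilt)
    z=f*np.sin(t)-np.array([0,0,np.cos(t)]); x=-f*np.cos(t)-np.array([0,0,np.sin(t)])
    y=np.cross(z,x); return np.array(tip)-.014*z, np.column_stack([x,y,z])
def delta(p,M):
    s=ctrl.get_state(); A=R.from_rotvec(s['tool_rot']).as_matrix()
    print('t',s['time'],'pos',s['position'].round(4),'F',s['ft_force'].round(1))
    print('travel',(A.T@(p-s['position'])).round(4),'turn',np.degrees(R.from_matrix(A.T@M).as_rotvec()).round(1))
E
python3 - <<'E'
from h import *
T=lambda u,v,z:ray("top",(245+(u-400)/5,145+v/5),z)
for n,(u,v,z) in dict(fl=(597,352,.156),fr=(660,343,.156),pl=(518,266,.19),pr=(708,234,.19),sa=(520,195,.19),sb=(502,60,.19),lever=(626,330,.156)).items(): print(n,T(u,v,z).round(4))
for n,uv in dict(mug=(190,231),timer=(384,183),lemon=(384,230)).items(): print(n,ray("top",uv,.05).round(3))
a,b=T(597,352,.156),T(660,343,.156);d=a-b;print(np.degrees(np.arctan2(-d[0],d[1])))
a,b=T(518,266,.19),T(708,234,.19);d=a-b;print(np.degrees(np.arctan2(-d[0],d[1])))
a,b=T(502,60,.19),T(520,195,.19);d=a-b;print(np.degrees(np.arctan2(d[1],d[0])))
E
```

```text
fl [0.5359 0.0786 0.156 ]
fr [0.5407 0.043  0.156 ]
pl [0.5819 0.1217 0.19  ]
pr [0.5986 0.0166 0.19  ]
sa [0.6213 0.1203 0.19  ]
sb [0.697  0.1298 0.19  ]
lever [0.5482 0.0621 0.156 ]
mug [0.497 0.366 0.05 ]
timer [ 0.638 -0.224  0.05 ]
lemon [ 0.495 -0.22   0.05 ]
7.623565809623034
9.04220442408109
7.1671295243892175
```

```bash
python3 - <<'E'
from h import *
p,M=target([.50,.055,.235],8,22); print(p); delta(p,M)
E
```

```text
[0.49480655 0.05427011 0.24798057]
t 0.1 pos [0.2451 0.6015 0.2356] F [-1.3  0.2  0.1]
travel [-0.4377 -0.4126 -0.0117] turn [ -5.9 -21.5 -29.8]
```

Emit:
step_arm:
  commands:
    - {"travel":[-0.438,-0.413,-0.012],"turn":[-5.9,-21.5,-29.8]}
    - {"travel":[-0.438,-0.413,-0.012],"turn":[-5.9,-21.5,-29.8]}
    - {"travel":[-0.438,-0.413,-0.012],"turn":[-5.9,-21.5,-29.8]}
    - {"travel":[-0.438,-0.413,-0.012],"turn":[-5.9,-21.5,-29.8]}
    - {"travel":[-0.438,-0.413,-0.012],"turn":[-5.9,-21.5,-29.8]}
  gripper: 0
  force: 20

```text
time: 0.6
position: [0.3478, 0.3727, 0.2405]
tool_rot: [-0.202, 2.749, 0.038]
ft_force: [0.9, -0.2, 0.6]
grip_width: 0.633
grip_force: 0.0
```

```bash
python3 - <<'E'
from h import *
p,M=target([.50,.055,.235],8,22); delta(p,M)
E
```

```text
t 0.6 pos [0.3478 0.3727 0.2405] F [ 0.9 -0.2  0.6]
travel [-0.0944 -0.3365  0.0305] turn [0.1 0.1 0.4]
```

Emit:
step_arm:
  commands:
    - {"travel":[-0.094,-0.336,0.03],"turn":[0,0,0]}
    - {"travel":[-0.094,-0.336,0.03],"turn":[0,0,0]}
    - {"travel":[-0.094,-0.336,0.03],"turn":[0,0,0]}
    - {"travel":[-0.094,-0.336,0.03],"turn":[0,0,0]}
    - {"travel":[-0.094,-0.336,0.03],"turn":[0,0,0]}

```text
time: 1.1
position: [0.4348, 0.2079, 0.2439]
tool_rot: [-0.198, 2.755, 0.038]
ft_force: [1.0, 0.5, -0.4]
grip_width: 0.173
grip_force: 0.0
```

Emit:
step_arm:
  commands:
    - {"travel":[-0.027,-0.097,0.009],"turn":[0,0,0]}
    - {"travel":[-0.027,-0.097,0.009],"turn":[0,0,0]}
    - {"travel":[-0.027,-0.097,0.009],"turn":[0,0,0]}

```text
time: 1.4
position: [0.4786, 0.1072, 0.2451]
tool_rot: [-0.176, 2.758, 0.032]
ft_force: [0.2, 0.5, 0.3]
grip_width: 0.01
grip_force: 0.0
```

```bash
python3 - <<'E'
from h import *
p,M=target([.50,.055,.235],8,22); delta(p,M)
im=ctrl.get_image("wrist"); s=ctrl.get_state(); np.savez('w1',p=s['position'],r=s['tool_rot'])
cv2.imwrite("pics/w1.png",im[:,:,::-1])
E
```

```text
t 1.4 pos [0.4786 0.1072 0.2451] F [0.2 0.5 0.3]
travel [-0.0097 -0.0546  0.0008] turn [-0.3 -0.3 -0.6]
```

View pics/w1.png

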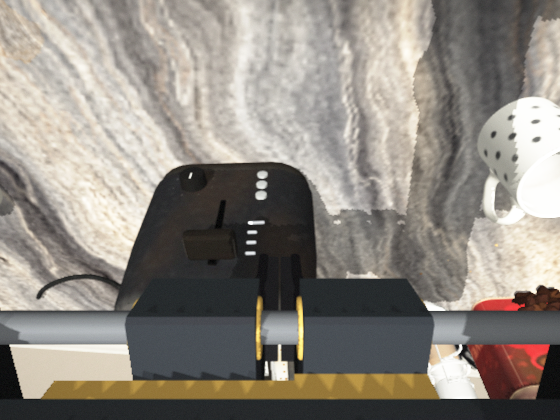

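Wrist view: the lever thumb piece is at about (209,244). The ribs are at x≈253 with the widest at (256,222), and the knob is at (193,178). I'll overlay the model of the lever on a crop.

```bash
cat >> h.py <<'E'
def wproj(P,p,r):
    m=ctrl.camera_model("wrist"); T=np.eye(4);T[:3,:3]=R.from_rotvec(r).as_matrix();T[:3,3]=p
    C=np.linalg.inv(T@m['T_tool_cam']); q=C[:3,:3]@P+C[:3,3]; return np.array([m['fx']*q[0]/q[2]+m['cx'],m['fy']*q[1]/q[2]+m['cy']])
def lever(x,y,yaw,z=.156):
    f=np.array([np.cos(np.radians(yaw)),np.sin(np.radians(yaw)),0]);l=np.array([-f[1],f[0],0])
    return [np.array([x,y,z-d])+f*a+l*b for d in(0,.013) for a,b in((-.012,.02),(-.012,-.02),(.012,-.02),(.012,.02))]
E
python3 - <<'E'
from h import *
w=np.load('w1.npz'); im=cv2.imread('pics/w1.png'); k=7
c=cv2.resize(im[180:265,165:275],None,fx=k,fy=k,interpolation=2)
c=cv2.convertScaleAbs(c,alpha=2,beta=20)
for i,P in enumerate(lever(.55,.0625,8)):
    u=(wproj(P,w['p'],w['r'])-[165,180]+.5)*k; print(i,u.round())
    cv2.circle(c,tuple(int(v) for v in u),3,(0,255,0) if i<4 else (0,0,255),-1)
cv2.imwrite('pics/c1.png',c)
E
```

```text
0 [459. 407.]
1 [ 74. 409.]
2 [115. 568.]
3 [479. 566.]
4 [471. 324.]
5 [100. 326.]
6 [138. 484.]
7 [490. 482.]
```

View pics/c1.png

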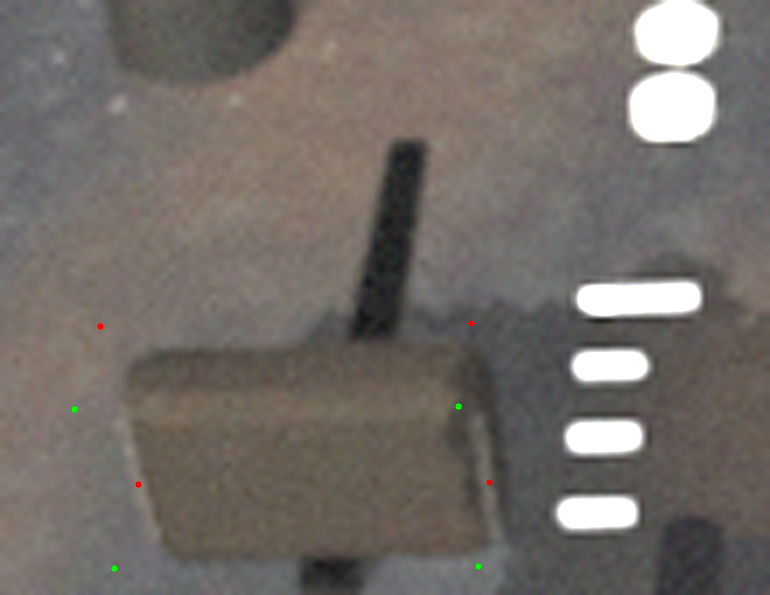

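Emit:
step_arm:
  commands:
    - {"travel":[0,0,0],"turn":[0,0,0]}
    - {"travel":[0,0,0],"turn":[0,0,0]}
    - {"travel":[0,0,0],"turn":[0,0,0]}
    - {"travel":[0,0,0],"turn":[0,0,0]}

```text
time: 1.85
position: [0.4765, 0.1165, 0.2453]
tool_rot: [-0.196, 2.756, 0.037]
ft_force: [0.5, -0.2, -0.4]
grip_width: 0.006
grip_force: 0.0
```

```bash
python3 - <<'E'
from h import *
p,M=target([.50,.055,.235],8,22); delta(p,M)
s=ctrl.get_state(); im=ctrl.get_image("wrist"); np.savez('w2',p=s['position'],r=s['tool_rot']); print(abs(s['qd']).max())
im=im[:,:,::-1].copy(); cv2.imwrite("pics/w2.png",im); k=5
w=s
L=[wproj(P,s['position'],s['tool_rot']) for P in lever(.55,.0625,8)]
o=np.mean(L,0).round().astype(int)-[75,55]; print('o',o)
c=cv2.convertScaleAbs(cv2.resize(im[o[1]:o[1]+115,o[0]:o[0]+155],None,fx=k,fy=k,interpolation=2),alpha=2,beta=20)
for i,u in enumerate(L):
    u=(u-o+.5)*k; print(i,u.round())
    cv2.circle(c,tuple(int(v) for v in u),3,(0,255,0) if i<4 else (0,0,255),-1)
cv2.imwrite('pics/c2.png',c)
E
```

```text
t 1.85 pos [0.4765 0.1165 0.2453] F [ 0.5 -0.2 -0.4]
travel [-0.0096 -0.0642  0.001 ] turn [ 0.  -0.3  0.1]
0.006566573557130805
o [123 187]
0 [495. 253.]
1 [221. 252.]
2 [250. 366.]
3 [510. 367.]
4 [506. 193.]
5 [241. 193.]
6 [268. 306.]
7 [520. 307.]
```

View pics/c2.png

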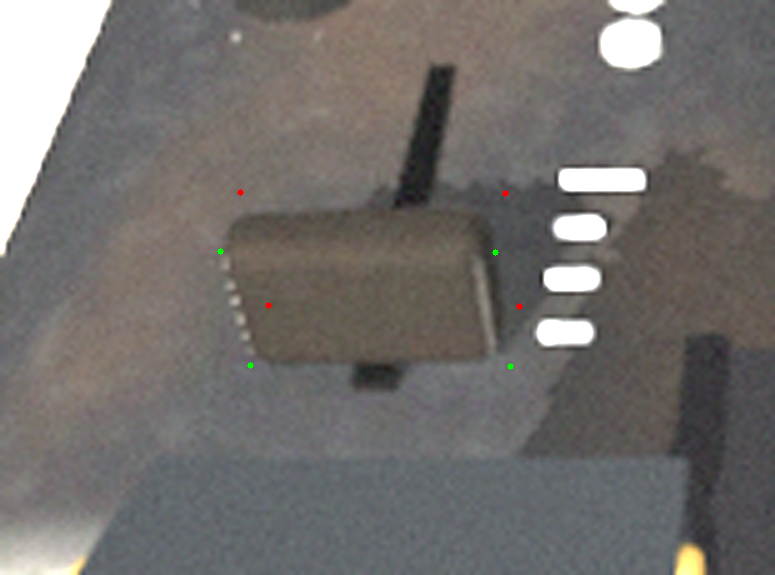

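```bash
python3 - <<'E'
from h import *
p,M=target([.55,.062,.178],8.5,22); delta(p,M); print(p)
E
```

```text
t 1.9 pos [0.4766 0.1162 0.2454] F [-0.2 -0.7  0.6]
travel [-0.0354 -0.064   0.0727] turn [-0.2 -0.3 -0.3]
[0.54481311 0.06122481 0.19098057]
```

Emit:
step_arm:
  commands:
    - {"travel":[-0.007,-0.02,0.01],"turn":[0,0,0]}
    - {"travel":[-0.015,-0.045,0.025],"turn":[-0.2,-0.3,-0.3]}
    - {"travel":[-0.025,-0.064,0.05],"turn":[-0.2,-0.3,-0.3]}
    - {"travel":[-0.035,-0.064,0.073],"turn":[-0.2,-0.3,-0.3]}
    - {"travel":[-0.035,-0.064,0.073],"turn":[-0.2,-0.3,-0.3]}

```text
time: 2.4
position: [0.5443, 0.0599, 0.1876]
tool_rot: [-0.2, 2.756, 0.04]
ft_force: [-0.0, -0.3, -0.0]
grip_width: 0.006
grip_force: 0.0
```

Emit:
step_arm:
  commands:
    - {"travel":[0,0,0],"turn":[0,0,0]}
    - {"travel":[0,0,0],"turn":[0,0,0]}
    - {"travel":[0,0,0],"turn":[0,0,0]}

```text
time: 2.7
position: [0.5447, 0.0606, 0.1917]
tool_rot: [-0.202, 2.749, 0.041]
ft_force: [-0.1, -0.8, -0.7]
grip_width: 0.01
grip_force: 0.0
```

```bash
python3 - <<'E'
from h import *
p,M=target([.55,.062,.178],8.5,22); delta(p,M)
s=ctrl.get_state(); A=R.from_rotvec(s['tool_rot']).as_matrix(); print('down in tool',(A.T@[0,0,-1]).round(4))
im=ctrl.get_image("wrist")[:,:,::-1]; a=cv2.resize(im[150:420,60:420],None,fx=2,fy=2,interpolation=2)
cv2.imwrite("pics/w3.png",cv2.convertScaleAbs(a,alpha=1.8,beta=20))
E
```

```text
t 2.7 pos [0.5447 0.0606 0.1917] F [-0.1 -0.8 -0.7]
travel [0.0001 0.0006 0.0007] turn [ 0.   0.1 -0.1]
down in tool [ 0.3765 -0.0011  0.9264]
```

View pics/w3.png

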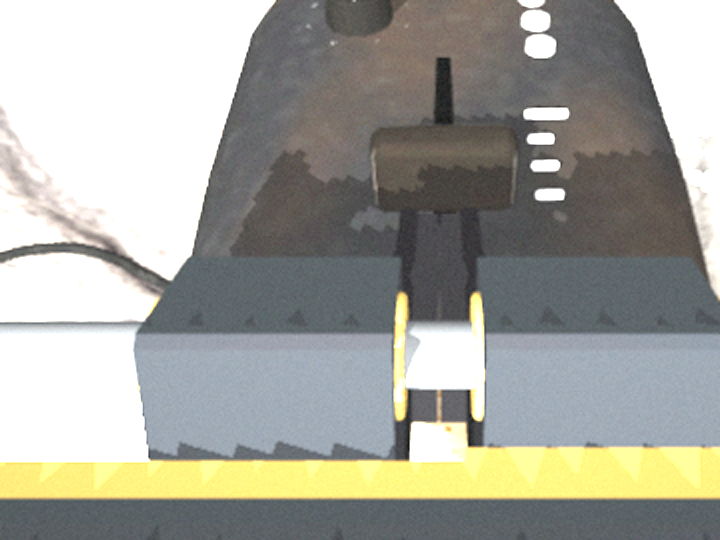

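The fingers are centred on the lever (439 against 443 px), with the widest rib at the left as expected. Now going down to feel for it.

Emit:
step_arm:
  commands:
    - {"travel":[0.0019,0,0.0046],"turn":[0,0,0]}
    - {"travel":[0.0038,0,0.0093],"turn":[0,0,0]}
    - {"travel":[0.0053,0,0.013],"turn":[0,0,0]}
    - {"travel":[0.0053,0,0.013],"turn":[0,0,0]}
    - {"travel":[0.0053,0,0.013],"turn":[0,0,0]}

```text
time: 3.25
position: [0.5446, 0.06, 0.1762]
tool_rot: [-0.2, 2.751, 0.04]
ft_force: [0.3, -0.3, -0.1]
grip_width: 0.007
grip_force: 0.0
```

Emit:
step_arm:
  commands:
    - {"travel":[0.0005,0,0.0012],"turn":[0,0,0]}
    - {"travel":[0.0009,0,0.0023],"turn":[0,0,0]}
    - {"travel":[0.0015,0,0.0037],"turn":[0,0,0]}
    - {"travel":[0.0015,0,0.0037],"turn":[0,0,0]}

```text
time: 3.65
position: [0.5449, 0.0601, 0.1726]
tool_rot: [-0.201, 2.75, 0.041]
ft_force: [-0.8, -0.9, 0.3]
grip_width: 0.007
grip_force: 0.3
```

Emit:
step_arm:
  commands:
    - {"travel":[0.0004,0,0.0009],"turn":[0,0,0]}
    - {"travel":[0.0004,0,0.0009],"turn":[0,0,0]}

```text
time: 3.85
position: [0.545, 0.0601, 0.1722]
tool_rot: [-0.2, 2.75, 0.041]
ft_force: [-2.9, -0.7, 4.4]
grip_width: 0.004
grip_force: 2.0
```

Emit:
step_arm:
  commands:
    - {"travel":[0.0004,0,0.0009],"turn":[0,0,0]}
    - {"travel":[0.0004,0,0.0009],"turn":[0,0,0]}

```text
time: 4.05
position: [0.5451, 0.0601, 0.1717]
tool_rot: [-0.2, 2.749, 0.041]
ft_force: [-3.9, -0.9, 7.4]
grip_width: 0.004
grip_force: 3.9
```

Emit:
step_arm:
  commands:
    - {"travel":[0.0004,0,0.0009],"turn":[0,0,0]}
    - {"travel":[0.0004,0,0.0009],"turn":[0,0,0]}

```text
time: 4.25
position: [0.5451, 0.0601, 0.171]
tool_rot: [-0.2, 2.749, 0.041]
ft_force: [-5.7, -0.8, 9.0]
grip_width: 0.002
grip_force: 4.6
```

Emit:
step_arm:
  commands:
    - {"travel":[0.0004,0,0.0009],"turn":[0,0,0]}
    - {"travel":[0.0004,0,0.0009],"turn":[0,0,0]}

```text
time: 4.45
position: [0.5451, 0.0601, 0.1702]
tool_rot: [-0.2, 2.749, 0.041]
ft_force: [-6.0, -0.8, 10.4]
grip_width: 0.007
grip_force: 5.1
```

Emit:
step_arm:
  commands:
    - {"travel":[0.0008,0,0.0008],"turn":[0,0,0]}
    - {"travel":[0.0017,0,0.0015],"turn":[0,0,0]}
    - {"travel":[0.0017,0,0.0015],"turn":[0,0,0]}

```text
time: 4.75
position: [0.545, 0.0601, 0.1691]
tool_rot: [-0.2, 2.747, 0.041]
ft_force: [-5.5, -1.8, 10.1]
grip_width: 0.0
grip_force: 5.6
```

Emit:
step_arm:
  commands:
    - {"travel":[0.0004,0,0.0009],"turn":[0,0,0]}
    - {"travel":[0.0008,0,0.0018],"turn":[0,0,0]}
    - {"travel":[0.0008,0,0.0018],"turn":[0,0,0]}

```text
time: 5.05
position: [0.545, 0.0601, 0.167]
tool_rot: [-0.2, 2.747, 0.041]
ft_force: [-4.8, -1.5, 10.5]
grip_width: 0.004
grip_force: 5.4
```

Emit:
step_arm:
  commands:
    - {"travel":[0.0004,0,0.0009],"turn":[0,0,0]}
    - {"travel":[0.0008,0,0.0018],"turn":[0,0,0]}
    - {"travel":[0.0008,0,0.0018],"turn":[0,0,0]}

```text
time: 5.35
position: [0.5448, 0.0601, 0.1644]
tool_rot: [-0.2, 2.747, 0.041]
ft_force: [-0.8, 0.1, 5.9]
grip_width: 0.008
grip_force: 2.9
```

Emit:
step_arm:
  commands:
    - {"travel":[0.0004,0,0.0009],"turn":[0,0,0]}
    - {"travel":[0.0008,0,0.0018],"turn":[0,0,0]}
    - {"travel":[0.0008,0,0.0018],"turn":[0,0,0]}

```text
time: 5.65
position: [0.5448, 0.0601, 0.1621]
tool_rot: [-0.2, 2.747, 0.041]
ft_force: [-0.4, 0.3, 5.0]
grip_width: 0.005
grip_force: 2.3
```

Emit:
step_arm:
  commands:
    - {"travel":[0.0004,0,0.0009],"turn":[0,0,0]}
    - {"travel":[0.0008,0,0.0018],"turn":[0,0,0]}
    - {"travel":[0.0008,0,0.0018],"turn":[0,0,0]}

```text
time: 5.95
position: [0.5448, 0.06, 0.1605]
tool_rot: [-0.2, 2.747, 0.041]
ft_force: [-1.6, -0.9, 6.3]
grip_width: 0.002
grip_force: 3.5
```

Emit:
step_arm:
  commands:
    - {"travel":[0.0004,0,0.0009],"turn":[0,0,0]}
    - {"travel":[0.0008,0,0.0018],"turn":[0,0,0]}
    - {"travel":[0.0008,0,0.0018],"turn":[0,0,0]}

```text
time: 6.25
position: [0.5449, 0.0601, 0.159]
tool_rot: [-0.2, 2.746, 0.041]
ft_force: [-3.0, -0.3, 9.9]
grip_width: 0.002
grip_force: 4.9
```

Emit:
step_arm:
  commands:
    - {"travel":[0.0004,0,0.0009],"turn":[0,0,0]}
    - {"travel":[0.0008,0,0.0018],"turn":[0,0,0]}
    - {"travel":[0.0008,0,0.0018],"turn":[0,0,0]}

```text
time: 6.55
position: [0.5449, 0.0601, 0.1574]
tool_rot: [-0.2, 2.746, 0.041]
ft_force: [-4.5, -0.7, 11.7]
grip_width: 0.006
grip_force: 5.9
```

Emit:
step_arm:
  commands:
    - {"travel":[0.0004,0,0.0009],"turn":[0,0,0]}
    - {"travel":[0.0008,0,0.0018],"turn":[0,0,0]}
    - {"travel":[0.0008,0,0.0018],"turn":[0,0,0]}

```text
time: 6.85
position: [0.5449, 0.0601, 0.1555]
tool_rot: [-0.2, 2.746, 0.041]
ft_force: [-4.2, -0.5, 11.7]
grip_width: 0.007
grip_force: 5.9
```

Emit:
step_arm:
  commands:
    - {"travel":[0.0004,0,0.0009],"turn":[0,0,0]}
    - {"travel":[0.0008,0,0.0018],"turn":[0,0,0]}
    - {"travel":[0.0008,0,0.0018],"turn":[0,0,0]}

```text
time: 7.15
position: [0.5448, 0.0601, 0.153]
tool_rot: [-0.2, 2.746, 0.041]
ft_force: [-1.7, -0.5, 7.6]
grip_width: 0.0
grip_force: 3.8
```

Emit:
step_arm:
  commands:
    - {"travel":[0.0004,0,0.0009],"turn":[0,0,0]}
    - {"travel":[0.0008,0,0.0018],"turn":[0,0,0]}
    - {"travel":[0.0008,0,0.0018],"turn":[0,0,0]}

```text
time: 7.45
position: [0.5447, 0.0601, 0.1506]
tool_rot: [-0.2, 2.746, 0.041]
ft_force: [-0.2, -1.0, 4.9]
grip_width: 0.005
grip_force: 2.6
```

Emit:
step_arm:
  commands:
    - {"travel":[0.0004,0,0.0009],"turn":[0,0,0]}
    - {"travel":[0.0008,0,0.0018],"turn":[0,0,0]}
    - {"travel":[0.0008,0,0.0018],"turn":[0,0,0]}

```text
time: 7.75
position: [0.5448, 0.06, 0.1489]
tool_rot: [-0.2, 2.746, 0.041]
ft_force: [-0.2, -0.4, 7.5]
grip_width: 0.0
grip_force: 3.4
```

Emit:
step_arm:
  commands:
    - {"travel":[0.0004,0,0.0009],"turn":[0,0,0]}
    - {"travel":[0.0008,0,0.0018],"turn":[0,0,0]}
    - {"travel":[0.0008,0,0.0018],"turn":[0,0,0]}

```text
time: 8.05
position: [0.5449, 0.0601, 0.1474]
tool_rot: [-0.2, 2.746, 0.041]
ft_force: [-1.1, 0.3, 10.2]
grip_width: 0.007
grip_force: 4.8
```

Emit:
step_arm:
  commands:
    - {"travel":[0.0004,0,0.0009],"turn":[0,0,0]}
    - {"travel":[0.0008,0,0.0018],"turn":[0,0,0]}
    - {"travel":[0.0008,0,0.0018],"turn":[0,0,0]}

```text
time: 8.35
position: [0.5449, 0.0601, 0.1458]
tool_rot: [-0.2, 2.745, 0.041]
ft_force: [-3.0, -1.0, 12.1]
grip_width: 0.006
grip_force: 6.0
```

Emit:
step_arm:
  commands:
    - {"travel":[0.0004,0,0.0009],"turn":[0,0,0]}
    - {"travel":[0.0008,0,0.0018],"turn":[0,0,0]}
    - {"travel":[0.0008,0,0.0018],"turn":[0,0,0]}

```text
time: 8.65
position: [0.5449, 0.0601, 0.144]
tool_rot: [-0.2, 2.745, 0.041]
ft_force: [-4.5, -0.3, 12.2]
grip_width: 0.006
grip_force: 6.4
```

Emit:
step_arm:
  commands:
    - {"travel":[0.0004,0,0.0009],"turn":[0,0,0]}
    - {"travel":[0.0008,0,0.0018],"turn":[0,0,0]}
    - {"travel":[0.0008,0,0.0018],"turn":[0,0,0]}

```text
time: 8.95
position: [0.5448, 0.0601, 0.1417]
tool_rot: [-0.2, 2.745, 0.041]
ft_force: [-2.4, -0.3, 9.6]
grip_width: 0.006
grip_force: 5.0
```

Emit:
step_arm:
  commands:
    - {"travel":[0.0004,0,0.0009],"turn":[0,0,0]}
    - {"travel":[0.0008,0,0.0018],"turn":[0,0,0]}
    - {"travel":[0.0008,0,0.0018],"turn":[0,0,0]}

```text
time: 9.25
position: [0.5447, 0.0601, 0.1392]
tool_rot: [-0.2, 2.745, 0.041]
ft_force: [1.1, 0.1, 6.0]
grip_width: 0.009
grip_force: 3.1
```

Emit:
step_arm:
  commands:
    - {"travel":[0.0004,0,0.0009],"turn":[0,0,0]}
    - {"travel":[0.0004,0,0.0009],"turn":[0,0,0]}
    - {"travel":[0.0004,0,0.0009],"turn":[0,0,0]}

```text
time: 9.55
position: [0.5447, 0.0601, 0.1382]
tool_rot: [-0.2, 2.745, 0.041]
ft_force: [1.1, -0.1, 5.8]
grip_width: 0.002
grip_force: 3.0
```

Emit:
step_arm:
  commands:
    - {"travel":[0.0003,0,0.0008],"turn":[0,0,0]}
    - {"travel":[0.0008,0,0.0019],"turn":[0,0,0]}
    - {"travel":[0.0008,0,0.0019],"turn":[0,0,0]}
    - {"travel":[0.0008,0,0.0019],"turn":[0,0,0]}

```text
time: 9.95
position: [0.5447, 0.0601, 0.1364]
tool_rot: [-0.2, 2.745, 0.041]
ft_force: [-1.1, -0.4, 8.2]
grip_width: 0.004
grip_force: 4.1
```

```bash
python3 - <<'E'
from h import *
im=ctrl.get_image("wrist")[:,:,::-1]; a=cv2.resize(im[150:300,140:340],None,fx=4,fy=4,interpolation=2)
cv2.imwrite("pics/w4.png",cv2.convertScaleAbs(a,alpha=1.8,beta=20))
s=ctrl.get_state();print(s['position'],s['ft_force'],s['time'])
E
```

```text
[0.54477418 0.06007055 0.13646844] [-0.26108933  0.17584854  9.34650527] 10.0
```

View pics/w4.png

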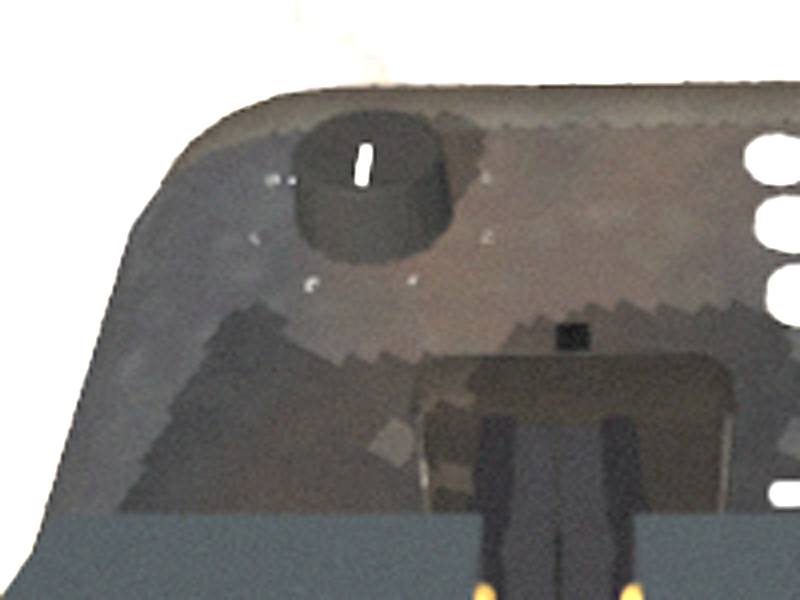

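The fingers rest on the lever (tips at about (560,420)). The TCP is 36 mm below first contact at 8 to 9 N, past the third ridge, so I'm handing it in.

```bash
python3 -c "
from bench import ctrl
print(ctrl.close_job())"
```

```text
the job is handed in; nothing more can be done
None
```

I handed the job in with the fingers still holding the lever about 36 mm down, in its third notch, with about 8–9 N on it; I felt all three ridges on the way down, and no verdict came back.

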